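Sort out the mixed-up jar lids

TASK

The four jars have come from the kiln with their lids mixed up: two lids sit on jars of the wrong colour and two lie on the table. Put every lid on the jar of its own colour, seated flat with its flange in the mouth. Set each lid down gently without dropping it, and leave the jars standing upright where they are.

Things in the scene. Friction and masses are not known exactly. Their poses are not given: they have to be found in the camera images.
- lid_blue_knob (a point): blue glazed lid, about 140 g, starts seated on the yellow or the red jar: disc 84 mm across, 6 mm thick; straight round knob on top to grasp, 22 mm across, 28 mm tall; flange below, 48 mm across, 8 mm deep; 42 mm tall in all; any yaw is alike. Point: centre of the knob, 14 mm above the disc's top, 28 mm above the flange's underside; z up through the knob
- lid_green_knob (a point): green glazed lid, about 140 g, starts seated on the yellow or the red jar: disc 84 mm across, 6 mm thick; straight round knob on top to grasp, 22 mm across, 28 mm tall; flange below, 48 mm across, 8 mm deep; 42 mm tall in all; any yaw is alike. Point: centre of the knob, 14 mm above the disc's top, 28 mm above the flange's underside; z up through the knob
- lid_yellow_knob (a point): yellow glazed lid, about 140 g, starts on the table, standing on its flange: disc 84 mm across, 6 mm thick; straight round knob on top to grasp, 22 mm across, 28 mm tall; flange below, 48 mm across, 8 mm deep; 42 mm tall in all; any yaw is alike. Point: centre of the knob, 14 mm above the disc's top, 28 mm above the flange's underside; z up through the knob
- lid_red_knob (a point): red glazed lid, about 140 g, starts on the table, standing on its flange: disc 84 mm across, 6 mm thick; straight round knob on top to grasp, 22 mm across, 28 mm tall; flange below, 48 mm across, 8 mm deep; 42 mm tall in all; any yaw is alike. Point: centre of the knob, 14 mm above the disc's top, 28 mm above the flange's underside; z up through the knob
- jar_blue: blue glazed stoneware jar, loose, about 600 g, starts open: round, belly 104 mm across, 95 mm tall, rim 74 mm across, mouth 64 mm across; all jars alike. Origin: centre of its underside, z up. A seated lid's disc lies on the rim, flange in the mouth, knob centre 115 mm above the jar's underside
- jar_green: green glazed stoneware jar, loose, about 600 g, starts open: round, belly 104 mm across, 95 mm tall, rim 74 mm across, mouth 64 mm across; all jars alike. Origin: centre of its underside, z up. A seated lid's disc lies on the rim, flange in the mouth, knob centre 115 mm above the jar's underside
- jar_yellow: yellow glazed stoneware jar, loose, about 600 g, starts with another jar's lid on it: round, belly 104 mm across, 95 mm tall, rim 74 mm across, mouth 64 mm across; all jars alike. Origin: centre of its underside, z up. A seated lid's disc lies on the rim, flange in the mouth, knob centre 115 mm above the jar's underside
- jar_red: red glazed stoneware jar, loose, about 600 g, starts with another jar's lid on it: round, belly 104 mm across, 95 mm tall, rim 74 mm across, mouth 64 mm across; all jars alike. Origin: centre of its underside, z up. A seated lid's disc lies on the rim, flange in the mouth, knob centre 115 mm above the jar's underside
There are look-alikes about, which are no part of the job. Of the things that look like the part that bears lid_red_knob, the middle-sized one is meant.

How it is judged:
At the end, for the whole second after the job is handed in: Each lid is on the jar of its own colour: knob centre within 12 mm of the jar's axis and 110 to 119 mm above the jar's underside (disc on the rim, flange in the mouth), lid and jar within 0.08 rad of upright, each jar within 40 mm of where it started, everything released and at rest (horizontal distance between lid_blue_knob and jar_blue below 0.012 m and z of lid_blue_knob in the frame of jar_blue between 0.11 and 0.119 m and angle between each of lid_blue_knob, jar_blue, lid_green_knob, jar_green, lid_yellow_knob, jar_yellow, lid_red_knob, jar_red's own z axis and vertical below 0.08 rad and distance of each of jar_blue, jar_green, jar_yellow, jar_red from where it was at the start of the episode below 0.04 m and linear speed of each of lid_blue, jar_blue, lid_green, jar_green, lid_yellow, jar_yellow, lid_red, jar_red below 0.02 m/s and horizontal distance between lid_green_knob and jar_green below 0.012 m and z of lid_green_knob in the frame of jar_green between 0.11 and 0.119 m and horizontal distance between lid_yellow_knob and jar_yellow below 0.012 m and z of lid_yellow_knob in the frame of jar_yellow between 0.11 and 0.119 m and horizontal distance between lid_red_knob and jar_red below 0.012 m and z of lid_red_knob in the frame of jar_red between 0.11 and 0.119 m); the robot touches nothing.
It fails at once if a lid is dropped (falls free faster than 0.75 m/s, a drop of about 3 cm) ((contact force between lid_blue and the fingers below 0.3 N and linear speed of lid_blue above 0.75 m/s) or (contact force between lid_green and the fingers below 0.3 N and linear speed of lid_green above 0.75 m/s) or (contact force between lid_yellow and the fingers below 0.3 N and linear speed of lid_yellow above 0.75 m/s) or (contact force between lid_red and the fingers below 0.3 N and linear speed of lid_red above 0.75 m/s)).
It fails at once if a jar is tipped by more than 0.35 rad (angle between any of jar_blue, jar_green, jar_yellow, jar_red's own z axis and vertical above 0.35 rad).
It also fails if it takes over 96 s, if anything falls off the work surface, if the arm or the gripper's body presses on something with over 40 N, if the wrist force passes 120 N, or if a joint passes its speed limit or range.

ROBOT

A 6-joint arm with a two-finger parallel gripper is mounted at the origin on the work surface. World frame = base frame: x ahead of the robot, y to its left, z up, the work surface at z = 0. Lengths are in m, angles in rad, forces in N, time in s.
With the tool pointing down it reaches from about 0.35 to 0.775 m from the base axis. Payload 7.3 kg.
Tool frame: the origin (TCP) lies at the very end of the fingers, on their centre line; the grasp point (between the pads) lies 19 mm behind it; z points along the fingers, x is the direction in which the jaws open and shut, and the axes are right-handed (so a half turn about z gives the same grasp; the last joint's range is limited). The gripper opens to 92 mm and grips with 3 to 60 N. Pads are 19 mm wide; open, the fingers measure 130 mm over their backs; the gripper's body (75 mm by 190 mm) begins 47 mm behind the grasp point.
Start: joints at [1.17, 0.342, 1.524, -0, 1.275, -0.146], TCP at [0.132, 0.508, 0.206] pointing down, gripper open.
Joint ranges: [-2.53, 2.53], [-0.77, 2.02], [0.04, 2.7], [-1, 4.14], [0.28, 2.66], [-3.11, 3.11]. Speed limits (rad/s): [2.57, 2.57, 3.14, 3.14, 3.14, 3.14].

INTERFACE

Orientations are given as a unit quaternion [w, x, y, z].
In Python, from cell import bot gives the robot as it stands. The module is installed in compiled form; this text tells all that it offers.
- The arm moves only by the shell command python3 -m handwheel 'ROWS' [FORCE]. ROWS is JSON, a list of rows, each a list of 5 numbers: the finger opening in mm, from 0 to 91.8, then the shift along the tool's x, y, z in mm, then the turn about the tool's z in degrees. In form: [[grip, tx, ty, tz, spin], ...]. A call has 1 to 20 rows; each row is the pose to reach, as a shift and turn from the pose measured when the call began, along the tool's axes at that moment; what a row does not reach only later rows make up. A row lasts 1/8 s, in which the tool goes at most 62.5 mm and 10.7 degrees, less where a joint would pass 70% of its speed; a pose out of reach is approached as far as the arm can. A call with a gripper value outside its range is refused whole. The fingers move at their own pace and stop on an object; FORCE is the grip in N (left out, the last holds). Time passes only in rows, so rows that repeat a pose let the fingers close. It gives the time, the measured TCP pose, the force and the opening at its end, in the units of the state.
- bot.state(): the state, without advancing time (a new reading comes with each control period).
- bot.grab_frame(name): name is "side" or "top" or "wrist"; returns a dict with "pixels" (420x560x3 uint8, red, green, blue), "z_map" (420x560 float32, m along the optical axis (not along the pixel's ray), 0 where there is no reading), "fx", "fy", "cx", "cy" (pixels), "R" (3x3) and "t" (3): a world point X has camera coordinates R X + t. Camera axes: x right, y down, z forward; pixel columns grow to the right and rows downward; lengths in m; the calibration is good to about 2 mm. A picture is of the moment at which its call begins.
- bot.hand_in(): hands the job in, once; it reports no verdict.
The state is a dict: "time": time; "qpos": joint angles; "qd": joint speeds; "joint_torque": joint torques, N m; "tool_pos": TCP position; "ee_rot": TCP orientation; "contact_force": force on the tool from outside, world axes, zero at the start; "torque": the same for the moment, N m; "opening": opening from 0.0 (shut) to 1.0 (fully open).
Only numpy, scipy, OpenCV 4.12 (cv2) and the standard library are available. Lean on these libraries where they do the work, as an engineer would, in place of code of your own. Each camera call takes 0.05 s, during which the arm holds its last target. There are 200 camera calls.

## Working session

There is one attempt and no reset: what is moved stays moved. The work goes in short steps, Python scripts to look and compute and a shell command to move; the robot and the scene stay as the last step left them, time stands still between calls to the robot, and variables do not carry over. Pictures are saved under pics/ and viewed, about 12 in all and at most 16, crops included, and the job is handed in when it is done.

```bash
mkdir -p pics; cat > h.py <<'E'
import numpy as np, cv2
from cell import bot
def grab(n,tag=None):
    f=bot.grab_frame(n)
    if tag: cv2.imwrite(f'pics/{tag}.png',f['pixels'][:,:,::-1])
    return f
def pts(f):
    z=f['z_map'];v,u=np.indices(z.shape)
    c=np.stack([(u-f['cx'])/f['fx']*z,(v-f['cy'])/f['fy']*z,z],-1)
    P=(c-f['t'])@f['R']; P[z<=0]=np.nan
    return P
def ray(f,u,v,h):
    d=f['R'].T@np.array([(u-f['cx'])/f['fx'],(v-f['cy'])/f['fy'],1]);o=-f['R'].T@f['t']
    return o+d*(h-o[2])/d[2]
E
python3 - <<'E'
from h import *
print(bot.state())
for n in('top','side','wrist'):
    f=grab(n,n+'0'); print(n,f['fx'],f['R'].round(2).tolist(),(-f['R'].T@f['t']).round(3))
    np.savez(f'pics/{n}0.npz',**f)
E
ls
```

```text
{'time': 0.0, 'qpos': array([ 1.17000463e+00,  3.42743043e-01,  1.52500790e+00,  1.41263686e-05,
        1.27542993e+00, -1.45978832e-01]), 'qd': array([-9.77673611e-04, -1.65053714e-04, -1.08563565e-03,  6.88893181e-04,
       -3.89773584e-06, -8.41221575e-04]), 'joint_torque': array([ 1.46714825e-03, -4.31227648e+01, -2.44226611e+01,  7.17929564e-02,
        5.58107521e-02, -1.08032889e-04]), 'tool_pos': array([0.13212166, 0.50764379, 0.20553764]), 'ee_rot': array([ 3.83172315e-04,  7.91222953e-01,  6.11527275e-01, -6.95584930e-04]), 'contact_force': array([-0.39363688, -0.38424781,  0.10539993]), 'torque': array([ 0.05104053, -0.02406295, -0.00087513]), 'opening': 0.9996961587626034}
top 439.76028869173615 [[-0.03, -1.0, 0.02], [-1.0, 0.03, -0.09], [0.09, -0.03, -1.0]] [0.389 0.119 1.187]
side 383.8822196576545 [[0.8, -0.59, 0.01], [-0.42, -0.57, -0.71], [0.42, 0.57, -0.71]] [ 0.08  -0.397  0.731]
wrist 296.6628116140338 [[0.25, 0.97, -0.0], [0.92, -0.24, 0.3], [0.29, -0.08, -0.95]] [0.052 0.53  0.385]
h.py
pics
```

View pics/top0.png

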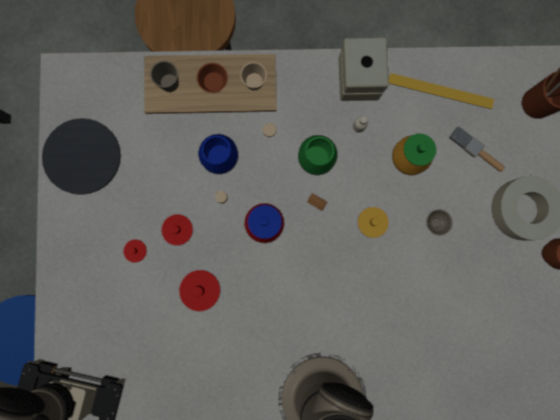

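View pics/side0.png

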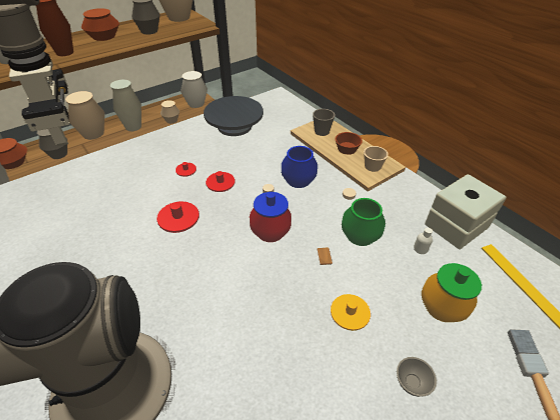

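Top view: three red lids at (135,251) small, (177,230) middle and (200,290) large. The blue lid is on the red jar (264,222) and the green lid on the yellow jar (420,150). The yellow lid is on the table at (373,222), and the open jars are blue (218,154) and green (318,154). Next I measure them from both views.

```bash
cat > meas.py <<'E'
from h import *
HUE={'red':[(0,4),(172,180)],'yellow':[(18,28)],'green':[(55,75)],'blue':[(112,128)]}
def mask(f,c,s=150,v=45):
    h=cv2.cvtColor(f['pixels'],cv2.COLOR_RGB2HSV);m=0
    for a,b in HUE[c]: m=m|cv2.inRange(h,(a,s,v),(b,255,255))
    return m
def blobs(f,c,amin=150):
    """per colour blob: cluster points by height"""
    P=pts(f);n,l,st,ce=cv2.connectedComponentsWithStats(mask(f,c))
    for i in range(1,n):
        if st[i,4]<amin: continue
        Q=P[l==i]; Q=Q[np.isfinite(Q[:,2])]
        yield ce[i],st[i],Q,l==i
E
python3 - <<'E'
from meas import *
for n in('top','side'):
    f=dict(np.load(f'pics/{n}0.npz'))
    for c in HUE:
        for ce,st,Q,m in blobs(f,c):
            if not len(Q): continue
            zt=np.percentile(Q[:,2],99); K=Q[Q[:,2]>zt-.008]
            lo,hi=np.percentile(Q,2,0),np.percentile(Q,98,0)
            print(n,c,ce.round(),st[4],'ext',(hi-lo).round(3),'mid',((hi+lo)/2).round(3),'zmax',zt.round(3),'zmed',np.median(Q[:,2]).round(3),'top',K.mean(0).round(3),len(K))
t=cv2.imread('pics/top0.png')
a=cv2.resize(t[200:320,100:240],None,fx=4,fy=4);cv2.imwrite('pics/crop1.png',a)
E
```

```text
top red [177. 229.] 705 ext [0.071 0.071 0.034] mid [0.451 0.371 0.026] zmax 0.043 zmed 0.014 top [0.451 0.37  0.041] 59
top red [135. 251.] 379 ext [0.051 0.051 0.027] mid [0.398 0.483 0.019] zmax 0.033 zmed 0.01 top [0.398 0.482 0.03 ] 33
top red [199. 290.] 1245 ext [0.093 0.092 0.042] mid [0.29  0.312 0.034] zmax 0.056 zmed 0.018 top [0.29  0.311 0.054] 95
top yellow [441.  91.] 947 ext [0.086 0.271 0.009] mid [ 0.82  -0.362  0.005] zmax 0.011 zmed 0.005 top [ 0.819 -0.363  0.006] 770
top yellow [405. 160.] 478 ext [0.084 0.072 0.045] mid [ 0.624 -0.245  0.065] zmax 0.088 zmed 0.068 top [ 0.61  -0.235  0.084] 63
top yellow [373. 222.] 666 ext [0.07  0.07  0.033] mid [ 0.457 -0.153  0.027] zmax 0.044 zmed 0.015 top [ 0.457 -0.154  0.042] 54
top green [419. 149.] 707 ext [0.07  0.069 0.033] mid [ 0.633 -0.26   0.114] zmax 0.132 zmed 0.102 top [ 0.633 -0.26   0.129] 63
top green [316. 153.] 940 ext [0.083 0.083 0.091] mid [ 0.636 -0.003  0.052] zmax 0.098 zmed 0.06 top [ 0.636 -0.006  0.095] 181
top blue [217. 152.] 994 ext [0.087 0.087 0.091] mid [0.643 0.252 0.052] zmax 0.098 zmed
[... 847 characters left out ...]
59  0.059] zmax 0.09 zmed 0.064 top [ 0.601 -0.263  0.086] 126
side yellow [350. 312.] 1048 ext [0.075 0.075 0.031] mid [ 0.456 -0.151  0.027] zmax 0.043 zmed 0.014 top [ 0.456 -0.152  0.041] 80
side green [364. 210.] 151 ext [0.068 0.075 0.038] mid [ 0.635 -0.002  0.078] zmax 0.097 zmed 0.094 top [ 0.633 -0.006  0.094] 132
side green [459. 281.] 1026 ext [0.073 0.074 0.031] mid [ 0.632 -0.259  0.114] zmax 0.13 zmed 0.101 top [ 0.633 -0.259  0.129] 84
side blue [301. 162.] 306 ext [0.081 0.083 0.052] mid [0.64  0.249 0.07 ] zmax 0.096 zmed 0.079 top [0.642 0.255 0.094] 94
side blue [270. 204.] 597 ext [0.074 0.074 0.031] mid [0.458 0.137 0.114] zmax 0.13 zmed 0.101 top [0.46  0.137 0.128] 48
```

View pics/crop1.png

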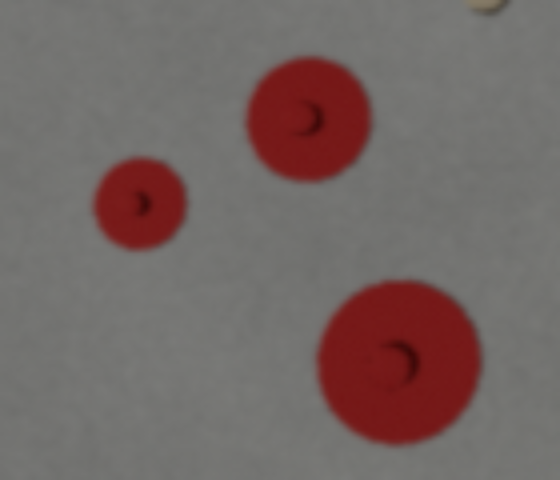

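The middle red lid at (177,230) is the one meant. Its extent (about 71–76 mm, 98% span) and 42 mm height match the yellow lid; the others are about 51 mm and 93 mm across, and 33 mm and 55 mm tall. The heights from both views agree with the text (knob tops 42 and 129 mm, rims 95 mm). Next are the rim centres and the move conversion.

```bash
cat > go.py <<'E'
import sys
from h import *
from scipy.spatial.transform import Rotation as Ro
def rel(x,y,z):
    s=bot.state();w,a,b,c=s['ee_rot'];R=Ro.from_quat([a,b,c,w]).as_matrix()
    print('t',round(s['time'],2),'tcp',s['tool_pos'].round(4),'tilt',R[2,2].round(4),'xaxis',R[:,0].round(3),'F',s['contact_force'].round(1),'op_mm',round(s['opening']*92,1))
    print('shift mm',((R.T@(np.array([x,y,z])-s['tool_pos']))*1000).round(1))
if __name__=='__main__': rel(*map(float,sys.argv[1:4]))
E
cat > rim.py <<'E'
from meas import *
def rim(f,near,r=.05,z0=.085):
    P=pts(f);m=(np.hypot(P[...,0]-near[0],P[...,1]-near[1])<r)&(P[...,2]>z0)&(P[...,2]<.105)
    Q=P[m]; H=cv2.minEnclosingCircle((Q[:,:2]*1000).astype(np.float32))
    A=np.c_[Q[:,:2],np.ones(len(Q))];s=np.linalg.lstsq(A,(Q[:,:2]**2).sum(1),rcond=None)[0]
    return 'enc',np.round(H[0],1),round(H[1],1),'fit',(s[:2]*500).round(1),'n',len(Q),'z',np.median(Q[:,2]).round(3)
E
python3 - <<'E'
from rim import *
for n in('top','side'):
    f=dict(np.load(f'pics/{n}0.npz'))
    for k in((.637,-.003),(.643,.252)): print(n,*rim(f,k))
E
python3 go.py .460 .137 .206
```

```text
top enc [636.4  -7.1] 38.5 fit [636.5  -6.8] n 220 z 0.094
top enc [645.3 254.5] 38.2 fit [645.  253.9] n 224 z 0.094
side enc [637.   -5.8] 38.8 fit [635.6  -5.3] n 313 z 0.093
side enc [645.3 255.2] 38.8 fit [644.  255.2] n 224 z 0.092
t 0.15 tcp [0.1322 0.5077 0.2057] tilt -1.0 xaxis [ 0.252  0.968 -0.001] F [ 0.2 -0.2  1. ] op_mm 92.1
shift mm [-276.2  410.7   -0. ]
```

```bash
python3 -m handwheel '[[92,0,0,0,0]]' 25 2>&1 | tail -2; python3 -m handwheel '[[60,-28,41,0,0],[60,-56,82,0,0],[60,-84,123,0,0],[60,-111,165,0,0],[60,-138,206,0,0],[60,-166,247,0,0],[60,-194,288,0,0],[60,-222,330,0,0],[60,-250,370,0,0],[60,-276,411,0,0],[60,-276,411,0,0],[60,-276,411,0,0]]' 25; python3 - <<'E'
from meas import *
import go
f=grab('wrist','w1'); go.rel(.460,.137,.105)
for ce,st,Q,m in blobs(f,'blue',300):
    zt=np.percentile(Q[:,2],99);K=Q[Q[:,2]>zt-.008];print(ce.round(),Q.mean(0).round(4),zt.round(3),K.mean(0).round(4),len(K))
E
```

```text
contact_force: [-0.2, 1.0, 0.0]
opening: 1.003
time: 1.78
tool_pos: [0.4597, 0.1372, 0.2056]
ee_rot: [-0.0, 0.791, 0.611, -0.001]
contact_force: [-0.3, 0.0, -0.2]
opening: 0.654
t 1.82 tcp [0.4595 0.1376 0.2057] tilt -1.0 xaxis [ 0.252  0.968 -0.002] F [0.9 0.3 0.4] op_mm 60.2
shift mm [ -0.3   0.7 100.7]
[283. 199.] [0.4571 0.1412 0.1035] 0.13 [0.4583 0.1408 0.1288] 443
```

View pics/w1.png

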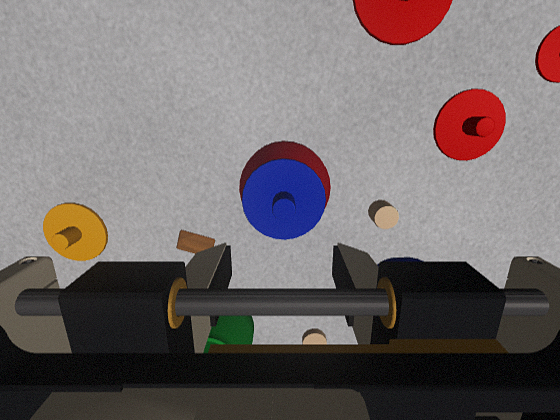

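The wrist view shows the blue lid at (284,199), centred between the fingers on the red jar, and agrees to within 4 mm. I descend and grip.

```bash
python3 -m handwheel '[[50,0,0,30,0],[50,0,0,60,0],[50,0,0,80,0],[50,0,0,92,0],[50,0,0,100,0],[50,0,0,100,0],[30,0,0,100,0],[20,0,0,100,0],[10,0,0,100,0],[10,0,0,100,0],[10,0,0,100,0],[10,0,0,100,0]]' 25; python3 -m handwheel '[[10,0,0,-5,0],[10,0,0,-15,0],[10,0,0,-35,0],[10,0,0,-60,0],[10,0,0,-85,0],[10,0,0,-100,0],[10,0,0,-100,0]]' 25; python3 - <<'E'
from rim import *
import go
f=grab('top','t2'); go.rel(.645,.2547,.205)
g=grab('side','s2')
for n in (f,g):
  for ce,st,Q,m in blobs(n,'blue',300): zt=np.percentile(Q[:,2],99);print(ce.round(),zt.round(3),Q[Q[:,2]>zt-.03].mean(0).round(4))
print(rim(f,(.46,.137)));print(rim(g,(.46,.137)))
E
```

```text
time: 3.32
tool_pos: [0.4595, 0.1375, 0.1059]
ee_rot: [0.0, 0.791, 0.612, -0.001]
contact_force: [-0.8, 0.3, 2.8]
opening: 0.217
time: 4.2
tool_pos: [0.4603, 0.1377, 0.2073]
ee_rot: [0.001, 0.791, 0.612, 0.0]
contact_force: [-0.5, -1.5, -1.1]
opening: 0.214
t 4.25 tcp [0.4597 0.1376 0.2063] tilt -1.0 xaxis [ 0.252  0.968 -0.001] F [-0.4 -0.1 -1.8] op_mm 19.7
shift mm [159.9 149.9   1.1]
[218. 153.] 0.098 [0.6375 0.2498 0.0842]
[285. 170.] 0.22 [0.4553 0.1307 0.2015]
('enc', array([422.6, 137. ]), 3.7, 'fit', array([3410.7,   75.1]), 'n', 3, 'z', np.float64(0.086))
('enc', array([458.6, 139.5]), 38.3, 'fit', array([458.8, 138.5]), 'n', 292, 'z', np.float64(0.093))
```

View pics/s2.png

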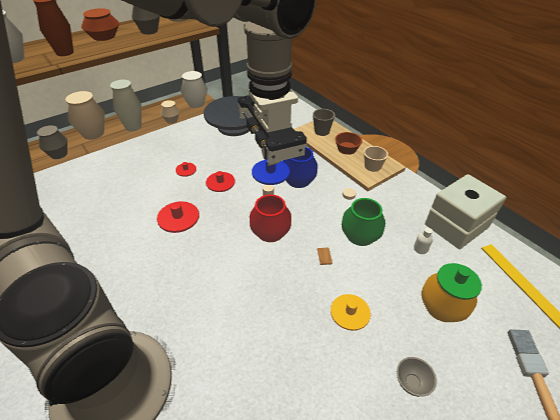

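The side view shows the blue lid held level at (270,172) and the red jar open at (270,213), centred on about (0.459, 0.139). I carry it to the blue jar.

```bash
python3 -m handwheel '[[10,10,9,0,0],[10,33,31,0,0],[10,60,56,0,0],[10,86,81,0,0],[10,113,106,0,0],[10,138,130,0,0],[10,154,145,0,0],[10,160,150,0,0],[10,160,150,0,0],[10,160,150,30,0],[10,160,150,60,0],[10,160,150,72,0],[10,160,150,72,0]]' 25; python3 - <<'E'
from rim import *
import go
go.rel(.645,.2547,.1055)
for n in('side','top'):
  f=grab(n,n+'3');print(n,*rim(f,(.645,.2547)))
  for ce,st,Q,m in blobs(f,'blue',300): Q=Q[(Q[:,2]>.12)];print(ce.round(),((np.percentile(Q,1,0)+np.percentile(Q,99,0))/2).round(4),Q[:,2].min() if len(Q) else 0)
E
python3 -c "
import cv2;a=cv2.imread('pics/side3.png')[110:230,220:360];cv2.imwrite('pics/c3.png',cv2.resize(a,None,fx=4,fy=4))"
```

```text
time: 5.92
tool_pos: [0.6442, 0.2543, 0.133]
ee_rot: [-0.0, 0.791, 0.612, -0.002]
contact_force: [0.1, 0.8, -0.4]
opening: 0.211
t 5.92 tcp [0.6442 0.2543 0.133 ] tilt -1.0 xaxis [ 0.252  0.968 -0.002] F [ 0.1  0.8 -0.4] op_mm 19.4
shift mm [ 0.7  0.8 27.5]
side enc [643.2 255. ] 37.1 fit [644.1 255.2] n 126 z 0.093
[301. 155.] [0.6422 0.2526 0.1397] 0.12394073098580849
top enc [0. 0.] 0.0 fit [0. 0.] n 0 z nan
  return _methods._mean(a, axis=axis, dtype=dtype,
  ret = ret.dtype.type(ret / rcount)
```

View pics/c3.png

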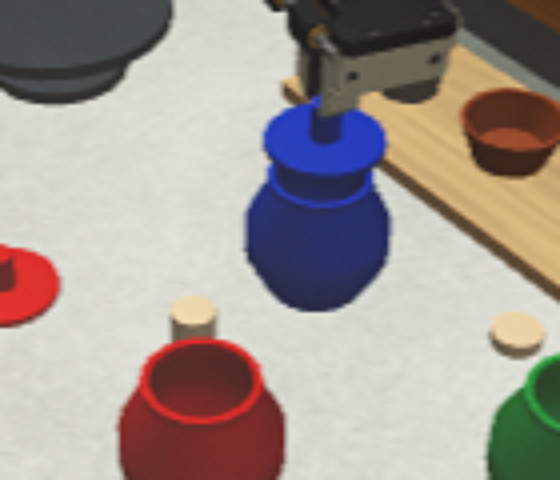

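The crop shows the blue lid hovering level and centred over the blue jar's mouth. I lower it gently, check the force, then release.

```bash
python3 -m handwheel '[[10,0,0,8,0],[10,0,0,15,0],[10,0,0,20,0],[10,0,0,24,0],[10,0,0,26,0],[10,0,0,27,0],[10,0,0,27,0]]' 25
```

```text
time: 6.9
tool_pos: [0.6453, 0.2547, 0.1078]
ee_rot: [0.001, 0.791, 0.612, 0.0]
contact_force: [-0.1, 0.7, -1.7]
opening: 0.213
```

```bash
python3 -m handwheel '[[10,0,0,1.5,0],[10,0,0,2,0],[10,0,0,2,0]]' 25; python3 -m handwheel '[[22,0,0,0,0],[28,0,0,0,0],[36,0,0,0,0],[50,0,0,0,0],[50,0,0,0,0],[50,0,0,-20,0],[50,0,0,-50,0],[50,0,0,-80,0],[50,0,0,-100,0],[50,0,0,-100,0]]' 25; python3 - <<'E'
from rim import *
import go
go.rel(.633,-.2595,.206)
for n in('side','top'):
  f=grab(n,n+'4')
  for c in('blue','green'):
   for ce,st,Q,m in blobs(f,c,300): zt=np.percentile(Q[:,2],99);print(n,c,ce.round(),'zmax',zt.round(3),Q[Q[:,2]>zt-.008].mean(0).round(4),'zmed',np.median(Q[:,2]).round(3))
E
python3 -c "
import cv2;a=cv2.imread('pics/side4.png')[110:230,220:360];cv2.imwrite('pics/c4.png',cv2.resize(a,None,fx=4,fy=4))"
```

```text
time: 7.28
tool_pos: [0.6454, 0.2547, 0.1061]
ee_rot: [0.001, 0.791, 0.612, 0.0]
contact_force: [0.8, -1.2, 0.2]
opening: 0.212
time: 8.52
tool_pos: [0.6461, 0.255, 0.208]
ee_rot: [0.001, 0.791, 0.612, 0.002]
contact_force: [0.0, 0.4, -1.0]
opening: 0.545
t 8.53 tcp [0.6461 0.255  0.208 ] tilt -1.0 xaxis [0.252 0.968 0.002] F [ 0.   0.4 -1. ] op_mm 50.1
shift mm [-501.2  116.8    1.7]
side blue [301. 157.] zmax 0.129 [0.6448 0.252  0.1281] zmed 0.1
side green [459. 281.] zmax 0.13 [ 0.6335 -0.2588  0.1286] zmed 0.101
top green [419. 149.] zmax 0.132 [ 0.6335 -0.2602  0.129 ] zmed 0.102
top green [317. 154.] zmax 0.099 [ 0.6356 -0.0059  0.0955] zmed 0.063
```

View pics/c4.png

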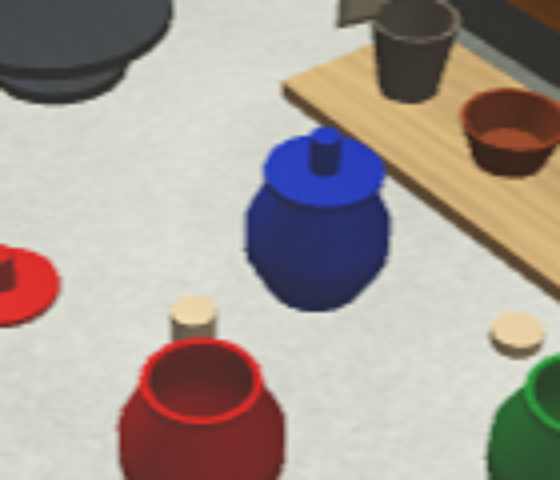

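The blue lid is seated flat on the blue jar (crop 325,165; knob top 129 mm). On to the green lid.

```bash
python3 -m handwheel '[[50,-45,10,0,0],[50,-90,21,0,0],[50,-135,31,0,0],[50,-180,42,0,0],[50,-225,52,0,0],[50,-270,63,0,0],[50,-315,73,0,0],[50,-360,84,0,0],[50,-405,95,0,0],[50,-450,105,0,0],[50,-485,113,0,0],[50,-501,117,2,0],[50,-501,117,2,0],[50,-501,117,30,0],[50,-501,117,55,0],[50,-501,117,55,0]]' 25; python3 - <<'E'
from meas import *
import go
go.rel(.633,-.2595,.106)
f=grab('wrist','w5')
for ce,st,Q,m in blobs(f,'green',300): zt=np.percentile(Q[:,2],99);print(ce.round(),zt.round(3),Q[Q[:,2]>zt-.008].mean(0).round(4))
E
```

```text
time: 10.62
tool_pos: [0.6312, -0.2571, 0.1484]
ee_rot: [-0.002, 0.79, 0.612, -0.001]
contact_force: [0.2, -0.2, 0.5]
opening: 0.542
t 10.62 tcp [ 0.6312 -0.2571  0.1484] tilt -1.0 xaxis [0.25  0.968 0.001] F [ 0.2 -0.2  0.5] op_mm 49.9
shift mm [-1.9  2.5 42.4]
[527. 157.] 0.088 [ 0.6347 -0.0374  0.0837]
[281. 221.] 0.13 [ 0.632  -0.2565  0.1289]
```

```bash
python3 -m handwheel '[[50,-2,2,12,0],[50,-2,2,27,0],[50,-2,2,37,0],[50,-2,2,42,0],[50,-2,2,42,0],[30,-2,2,42,0],[20,-2,2,42,0],[10,-2,2,42,0],[10,-2,2,42,0],[10,-2,2,42,0],[10,-2,2,42,0]]' 25; python3 -m handwheel '[[10,0,0,-5,0],[10,0,0,-15,0],[10,0,0,-35,0],[10,0,0,-60,0],[10,0,0,-85,0],[10,0,0,-100,0],[10,0,0,-100,0]]' 25; python3 - <<'E'
from rim import *
import go
go.rel(.6365,-.006,.206)
g=grab('side','s6'); print(rim(g,(.62,-.255)))
for ce,st,Q,m in blobs(g,'green',300): print(ce.round(),((np.percentile(Q,1,0)+np.percentile(Q,99,0))/2).round(4))
E
```

```text
time: 12.05
tool_pos: [0.6338, -0.2605, 0.1088]
ee_rot: [-0.0, 0.791, 0.612, -0.0]
contact_force: [0.2, 0.6, 3.9]
opening: 0.109
time: 12.92
tool_pos: [0.6343, -0.2607, 0.2101]
ee_rot: [0.001, 0.791, 0.612, 0.0]
contact_force: [0.2, -1.0, -1.2]
opening: 0.108
t 12.93 tcp [ 0.6343 -0.2607  0.2101] tilt -1.0 xaxis [ 0.25   0.968 -0.001] F [ 0.2 -1.  -1.2] op_mm 10.0
shift mm [247.2 -61.5   3.7]
('enc', array([ 631.6, -258.3]), 42.3, 'fit', array([ 629.7, -258.7]), 'n', 1069, 'z', np.float64(0.101))
[459. 281.] [ 0.6325 -0.2588  0.1141]
```

The opening is 10 mm and the lid is still on the jar, so the grasp missed. I look before trying again.

```bash
python3 - <<'E'
from h import *
f=grab('side');g=grab('wrist')
a=cv2.resize(f['pixels'][200:340,380:560],None,fx=3,fy=3);b=cv2.resize(g['pixels'][:,60:500],None,fx=.5,fy=.5)
c=np.zeros((420,780,3),np.uint8);c[:,:540]=a;c[:210,540:760]=b
cv2.imwrite('pics/c7.png',c[:,:,::-1])
E
```

```text
(no output)
```

View pics/c7.png

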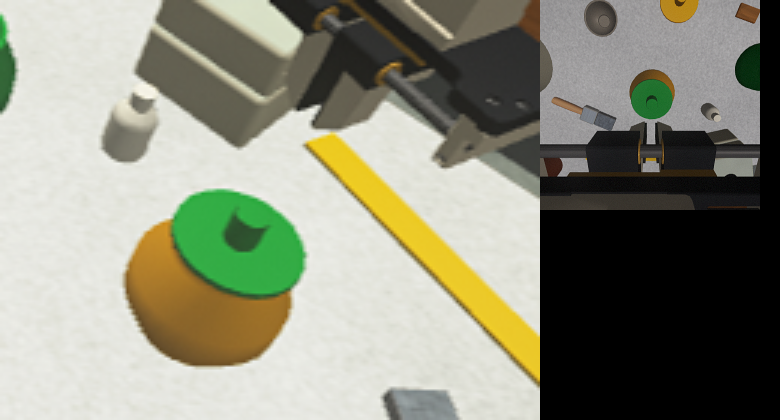

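```bash
python3 - <<'E'
from meas import *
import go
go.rel(.633,-.2595,.206)
for n in('top','side','wrist'):
    f=grab(n,n+'8');P=pts(f)
    for ce,st,Q,m in blobs(f,'green',300):
        zt=np.percentile(Q[:,2],99)
        if zt<.11: continue
        K=Q[Q[:,2]>zt-.006]; D=Q[Q[:,2]<.108];D=D[D[:,2]>.09]
        s=np.linalg.lstsq(np.c_[D[:,:2]-D[:,:2].mean(0),np.ones(len(D))],D[:,2],rcond=None)[0]
        mm=((np.percentile(Q,1,0)+np.percentile(Q,99,0))/2)
        k2=((np.percentile(K,2,0)+np.percentile(K,98,0))/2)
        print(n,'knobtop',K.mean(0).round(4),'mid',k2.round(4),'ext',np.ptp(K,0).round(3),'disc mid',mm.round(4),'plane',s.round(3))
    if n=='wrist':
        d=P-bot.state()['tool_pos'];m=(abs(d[...,2])<.012)&(np.hypot(d[...,0],d[...,1])<.06)
        Q=P[m];print('tips',len(Q),Q.min(0).round(4),Q.max(0).round(4),((Q.max(0)+Q.min(0))/2).round(4))
E
```

```text
t 13.07 tcp [ 0.6333 -0.2602  0.2074] tilt -1.0 xaxis [0.25  0.968 0.   ] F [0.3 0.1 0.2] op_mm 9.9
shift mm [ 0.6 -0.5  1.4]
top knobtop [ 0.6336 -0.2607  0.1289] mid [ 0.6335 -0.2608  0.1286] ext [0.019 0.019 0.011] disc mid [ 0.6337 -0.2598  0.1137] plane [-0.005  0.009  0.102]
side knobtop [ 0.6332 -0.2587  0.1288] mid [ 0.6339 -0.2589  0.1289] ext [0.022 0.02  0.006] disc mid [ 0.6324 -0.2589  0.1142] plane [-0.001 -0.004  0.101]
wrist knobtop [ 0.6324 -0.2567  0.129 ] mid [ 0.6327 -0.2568  0.1288] ext [0.021 0.021 0.007] disc mid [ 0.6324 -0.2568  0.1147] plane [-0.001  0.002  0.101]Traceback (most recent call last):
  File "<stdin>", line 16, in <module>
    return umr_minimum(a, axis, None, out, keepdims, initial, where)
ValueError: zero-size array to reduction operation minimum which has no identity
```

View pics/wrist8.png

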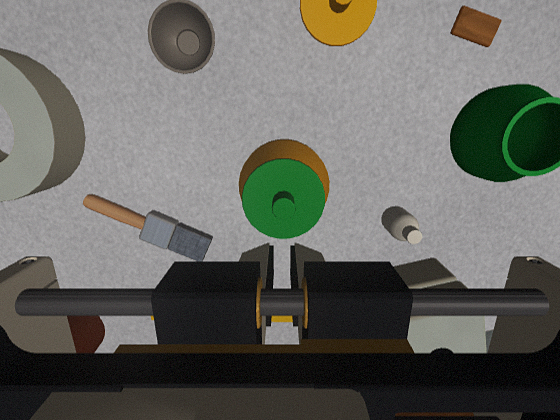

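The lid is still level in its old place and the fingers are shut to 10 mm, so they never held the knob. I retry in steps, looking with the fingers down and closed.

```bash
python3 -m handwheel '[[50,0,0,0,0],[50,0,0,0,0],[50,0,0,0,0],[50,0,0,30,0],[50,0,0,60,0],[50,0,0,80,0],[50,0,0,92,0],[50,0,0,102,0],[50,0,0,102,0],[50,0,0,102,0]]' 25; python3 go.py .633 -.260 .106;python3 - <<'E'
from h import *
f=grab('side');g=grab('wrist')
a=cv2.resize(f['pixels'][200:340,380:560],None,fx=3,fy=3);b=cv2.resize(g['pixels'][130:340,170:400],None,fx=1,fy=1)
c=np.zeros((420,780,3),np.uint8);c[:,:540]=a;c[:210,540:770]=b
cv2.imwrite('pics/c9.png',c[:,:,::-1])
E
```

```text
time: 14.48
tool_pos: [0.6337, -0.2605, 0.1065]
ee_rot: [-0.0, 0.791, 0.612, -0.0]
contact_force: [-0.3, -0.4, 0.0]
opening: 0.545
t 14.47 tcp [ 0.6337 -0.2605  0.1065] tilt -1.0 xaxis [ 0.25   0.968 -0.   ] F [-0.3 -0.4  0. ] op_mm 50.2
shift mm [ 0.3 -0.8  0.5]
```

View pics/c9.png

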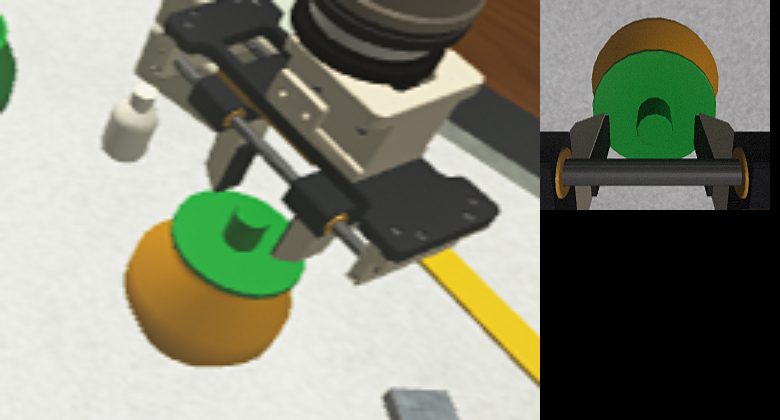

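In the crop the fingertips at (220,190) and (285,258) straddle a line behind the knob base at (243,243). I measure the tips directly from the side depth.

```bash
python3 - <<'E'
from h import *
import go
go.rel(.633,-.26,.106)
f=grab('side');P=pts(f);hsv=cv2.cvtColor(f['pixels'],cv2.COLOR_RGB2HSV)
m=(hsv[...,1]<100)&(P[...,2]<.16)&(P[...,2]>.1)&(np.hypot(P[...,0]-.633,P[...,1]+.26)<.08)
n,l,st,ce=cv2.connectedComponentsWithStats(m.astype(np.uint8))
for i in range(1,n):
    if st[i,4]>15:
        Q=P[l==i];print(ce[i].round(),st[i,4],'lo',np.percentile(Q,2,0).round(4),'hi',np.percentile(Q,98,0).round(4)); q=Q[Q[:,2]<np.percentile(Q[:,2],15)];print('  low pts',q.mean(0).round(4))
print(bot.state()['qpos'].round(4))
E
```

```text
t 14.57 tcp [ 0.6337 -0.2604  0.1066] tilt -1.0 xaxis [ 0.25   0.968 -0.   ] F [ 0.5  0.1 -0.6] op_mm 50.1
shift mm [ 0.2 -0.8  0.6]
[455. 256.] 158 lo [ 0.6294 -0.2383  0.1272] hi [ 0.65   -0.2178  0.1595]
  low pts [ 0.6389 -0.2322  0.1268]
[479. 282.] 134 lo [ 0.6126 -0.3032  0.1019] hi [ 0.642  -0.2824  0.1596]
  low pts [ 0.6228 -0.2875  0.1265]
[-5.0140e-01  7.1850e-01  1.1591e+00 -5.0000e-04  1.2649e+00 -1.8195e+00]
```

The tips really stand at z ≈ 0.127 while 0.1066 is reported: about 20 mm higher, so the blue lid was held only by its knob top. I go lower, watching force and tip height.

```bash
cat > tips.py <<'E'
from h import *
def tips():
    p=bot.state()['tool_pos'];f=grab('side');P=pts(f);hsv=cv2.cvtColor(f['pixels'],cv2.COLOR_RGB2HSV)
    m=(hsv[...,1]<100)&(P[...,2]<p[2]+.06)&(P[...,2]>p[2]-.01)&(P[...,2]>.02)&(np.hypot(P[...,0]-p[0],P[...,1]-p[1])<.08)
    n,l,st,ce=cv2.connectedComponentsWithStats(m.astype(np.uint8))
    for i in range(1,n):
        if st[i,4]>15:
            Q=P[l==i];print('tip',ce[i].round(),st[i,4],'zlo',np.percentile(Q[:,2],[1,5,15]).round(4),'low',Q[Q[:,2]<np.percentile(Q[:,2],20)].mean(0).round(4))
if __name__=='__main__': tips()
E
python3 -m handwheel '[[50,0,0,5,0],[50,0,0,9,0],[50,0,0,12,0],[50,0,0,12,0]]' 25; python3 tips.py;  python3 -m handwheel '[[50,0,0,2,0],[50,0,0,4,0],[50,0,0,5,0],[50,0,0,5,0]]' 25;python3 tips.py; python3 go.py .633 -.26 .09
```

```text
time: 15.12
tool_pos: [0.6334, -0.2603, 0.094]
ee_rot: [-0.001, 0.791, 0.612, -0.001]
contact_force: [0.2, -0.1, 0.3]
opening: 0.544
tip [453. 259.] 181 zlo [0.1154 0.1176 0.1231] low [ 0.6361 -0.2322  0.12  ]
tip [477. 285.] 161 zlo [0.1005 0.1027 0.1247] low [ 0.623  -0.2889  0.1161]
time: 15.68
tool_pos: [0.6335, -0.2603, 0.0891]
ee_rot: [-0.001, 0.791, 0.612, -0.0]
contact_force: [-0.5, 0.4, -0.1]
opening: 0.544
tip [452. 260.] 174 zlo [0.108  0.1133 0.1184] low [ 0.6352 -0.2308  0.1153]
tip [476. 287.] 160 zlo [0.0999 0.1123 0.1207] low [ 0.6201 -0.2901  0.1146]
t 15.72 tcp [ 0.6335 -0.2603  0.0892] tilt -1.0 xaxis [ 0.25   0.968 -0.   ] F [ 0.6  0.  -0.6] op_mm 49.9
shift mm [ 0.2 -0.6 -0.8]
```

Nothing touched with 0.089 reported, below the 0.101 disc top, so the offset of about +19 mm is confirmed. I go 3 mm lower and grip.

```bash
python3 -m handwheel '[[50,0,0,2,0],[50,0,0,3,0],[40,0,0,3,0],[30,0,0,3,0],[20,0,0,3,0],[10,0,0,3,0],[10,0,0,3,0],[10,0,0,3,0],[10,0,0,3,0]]' 25; python3 -m handwheel '[[10,0,0,-5,0],[10,0,0,-15,0],[10,0,0,-35,0],[10,0,0,-60,0],[10,0,0,-85,0],[10,0,0,-100,0],[10,0,0,-110,0],[10,0,0,-110,0]]' 25; python3 - <<'E'
from rim import *
import go
go.rel(.6365,-.006,.196)
g=grab('side','s10'); print('yellow rim',rim(g,(.62,-.255)),'green rim',rim(g,(.6365,-.006)))
for ce,st,Q,m in blobs(g,'green',300): print(ce.round(),((np.percentile(Q,1,0)+np.percentile(Q,99,0))/2).round(4))
E
```

```text
time: 16.85
tool_pos: [0.6336, -0.2603, 0.0863]
ee_rot: [-0.0, 0.791, 0.612, -0.0]
contact_force: [1.0, 1.6, 0.1]
opening: 0.235
time: 17.85
tool_pos: [0.6338, -0.2604, 0.1967]
ee_rot: [-0.0, 0.791, 0.612, -0.0]
contact_force: [-0.1, 0.2, -0.9]
opening: 0.234
t 17.85 tcp [ 0.6338 -0.2604  0.1967] tilt -1.0 xaxis [ 0.25   0.968 -0.   ] F [-0.1  0.2 -0.9] op_mm 21.5
shift mm [247.  -61.    0.6]
yellow rim ('enc', array([ 630.2, -256.7]), 39.1, 'fit', array([ 629.5, -257.5]), 'n', 482, 'z', np.float64(0.094)) green rim ('enc', array([635.3,  -5. ]), 38.9, 'fit', array([635.5,  -5.5]), 'n', 314, 'z', np.float64(0.093))
[478. 249.] [ 0.6254 -0.2599  0.2112]
```

View pics/s10.png

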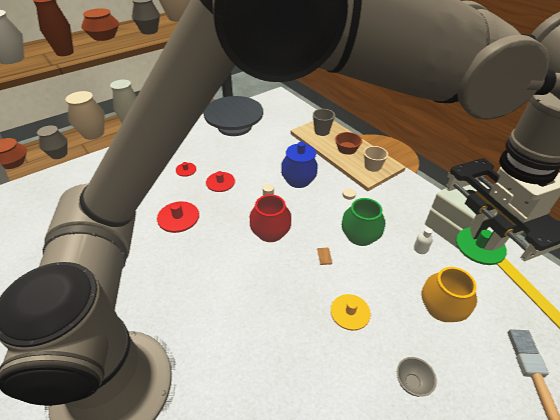

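The green lid is held level at (481,245), the fingers stopped at 21.5 mm, and the yellow jar is open with its centre near (0.630, −0.257). I carry it to the green jar.

```bash
python3 -m handwheel '[[10,15,-4,0,0],[10,45,-11,0,0],[10,80,-20,0,0],[10,115,-28,0,0],[10,150,-37,0,0],[10,185,-46,0,0],[10,218,-54,0,0],[10,240,-59,0,0],[10,247,-61,0,0],[10,247,-61,0,0],[10,247,-61,30,0],[10,247,-61,60,0],[10,247,-61,80,0],[10,247,-61,80,0]]' 25; python3 - <<'E'
from rim import *
import go
go.rel(.636,-.0058,.0863)
g=grab('side'); print('green rim',rim(g,(.6365,-.006)))
for ce,st,Q,m in blobs(g,'green',300): Q=Q[Q[:,2]>.12];print(ce.round(),((np.percentile(Q,1,0)+np.percentile(Q,99,0))/2).round(4))
E
```

```text
time: 19.65
tool_pos: [0.635, -0.007, 0.1141]
ee_rot: [-0.002, 0.791, 0.612, -0.002]
contact_force: [-0.1, 0.6, -0.7]
opening: 0.239
t 19.65 tcp [ 0.635  -0.007   0.1141] tilt -1.0 xaxis [ 0.252  0.968 -0.001] F [-0.1  0.6 -0.7] op_mm 22.0
shift mm [ 1.5  0.9 27.8]
green rim ('enc', array([633.9,  -5.7]), 37.2, 'fit', array([635.4,  -5.7]), 'n', 180, 'z', np.float64(0.093))
[365. 205.] [ 0.6212 -0.0082  0.1286]
```

```bash
python3 -m handwheel '[[10,1,0,8,0],[10,1,0,15,0],[10,1,0,20,0],[10,1,0,24,0],[10,1,0,26,0],[10,1,0,27.5,0],[10,1,0,27.5,0],[10,1,0,27.5,0]]' 25; python3 go.py .636 -.0058 .0863
```

```text
time: 20.7
tool_pos: [0.6362, -0.0059, 0.0883]
ee_rot: [-0.001, 0.791, 0.612, -0.001]
contact_force: [-0.0, -0.0, -0.8]
opening: 0.233
t 20.7 tcp [ 0.6362 -0.0059  0.0883] tilt -1.0 xaxis [ 0.251  0.968 -0.   ] F [-0.  -0.  -0.8] op_mm 21.4
shift mm [ 0.1 -0.2  2. ]
```

```bash
python3 -m handwheel '[[10,0,0,1.5,0],[10,0,0,2,0],[10,0,0,2,0],[10,0,0,2,0]]' 25; python3 -m handwheel '[[22,0,0,0,0],[28,0,0,0,0],[36,0,0,0,0],[50,0,0,0,0],[50,0,0,0,0],[50,0,0,-20,0],[50,0,0,-50,0],[50,0,0,-80,0],[50,0,0,-110,0],[50,0,0,-110,0]]' 25; python3 - <<'E'
from rim import *
import go
for n in('side','top'):
  f=grab(n,n+'11')
  for c in('blue','green','yellow'):
   for ce,st,Q,m in blobs(f,c,300): zt=np.percentile(Q[:,2],99);print(n,c,ce.round(),'zmax',zt.round(3),Q[Q[:,2]>zt-.008].mean(0).round(4),'zmed',np.median(Q[:,2]).round(3))
go.rel(.4565,-.153,.16)
E
```

```text
time: 21.2
tool_pos: [0.6362, -0.0059, 0.0863]
ee_rot: [-0.001, 0.791, 0.612, -0.001]
contact_force: [-0.4, -0.4, -1.4]
opening: 0.231
time: 22.45
tool_pos: [0.6378, -0.0061, 0.199]
ee_rot: [0.001, 0.791, 0.612, 0.001]
contact_force: [-0.2, -0.3, 0.2]
opening: 0.545
side blue [301. 157.] zmax 0.129 [0.645  0.2531 0.1282] zmed 0.1
side green [366. 208.] zmax 0.13 [ 0.6353 -0.007   0.1285] zmed 0.101
side yellow [523. 284.] zmax 0.007 [ 0.8271 -0.3275  0.0039] zmed 0.004
side yellow [450. 294.] zmax 0.096 [ 0.6269 -0.2588  0.0938] zmed 0.065
side yellow [350. 312.] zmax 0.043 [ 0.4563 -0.1523  0.0414] zmed 0.014
top blue [218. 153.] zmax 0.13 [0.6458 0.2513 0.1281] zmed 0.1
top yellow [445.  92.] zmax 0.556 [ 0.634  -0.0751  0.56  ] zmed 0.005
top yellow [412. 155.] zmax 0.099 [ 0.6285 -0.2548  0.0954] zmed 0.063
t 22.55 tcp [ 0.6361 -0.006   0.1957] tilt -1.0 xaxis [ 0.251  0.968 -0.   ] F [-0.1  0.7 -0.9] op_mm 50.3
shift mm [-187.5 -136.8   36.2]
```

View pics/side11.png

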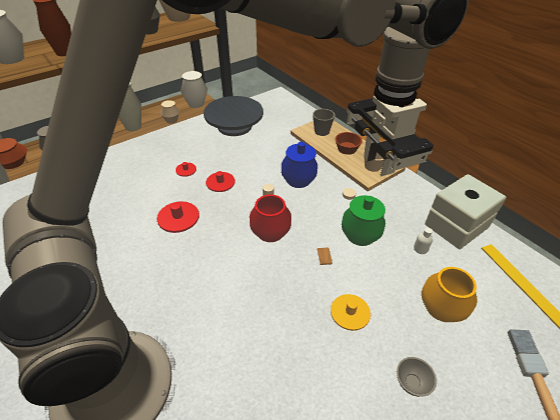

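The green lid is seated at (366,208), with its knob top at 129 mm. Next is the yellow lid, approaching with a tip check on the way down.

```bash
python3 -m handwheel '[[50,-31,-23,0,0],[50,-62,-46,0,0],[50,-94,-69,0,0],[50,-125,-91,0,0],[50,-156,-114,0,0],[50,-187,-137,0,0],[50,-187,-137,0,0],[50,-187,-137,40,0],[50,-187,-137,80,0],[50,-187,-137,120,0],[50,-187,-137,150,0],[50,-187,-137,170,0],[50,-187,-137,180,0],[50,-187,-137,180,0]]' 25; python3 tips.py; python3 go.py .4565 -.153 0
```

```text
time: 24.3
tool_pos: [0.4558, -0.1519, 0.0155]
ee_rot: [-0.002, 0.791, 0.612, -0.001]
contact_force: [-0.8, -0.0, 0.7]
opening: 0.543
tip [342. 291.] 66 zlo [0.0374 0.04   0.042 ] low [ 0.4568 -0.124   0.0405]
tip [349. 288.] 16 zlo [0.0511 0.053  0.0572] low [ 0.4707 -0.13    0.0538]
tip [358. 318.] 31 zlo [0.0401 0.0412 0.046 ] low [ 0.4378 -0.1802  0.0431]
t 24.35 tcp [ 0.4562 -0.1522  0.0162] tilt -1.0 xaxis [ 0.251  0.968 -0.   ] F [ 0.1  0.  -0. ] op_mm 49.4
shift mm [-0.7  0.5 16.2]
```

The tips are about 20 mm above the reported value again. I go down 16 mm and grip.

```bash
python3 -m handwheel '[[50,0,0,6,0],[50,0,0,11,0],[50,0,0,15,0],[50,0,0,16,0],[40,0,0,16,0],[30,0,0,16,0],[20,0,0,16,0],[10,0,0,16,0],[10,0,0,16,0],[10,0,0,16,0],[10,0,0,16,0]]' 25; python3 -m handwheel '[[10,0,0,-5,0],[10,0,0,-15,0],[10,0,0,-40,0],[10,0,0,-70,0],[10,0,0,-100,0],[10,0,0,-135,0],[10,0,0,-170,0],[10,0,0,-190,0],[10,0,0,-196,0],[10,0,0,-196,0]]' 25; python3 - <<'E'
from rim import *
import go
go.rel(.630,-.2575,.196)
g=grab('side'); print('yellow rim',rim(g,(.62,-.255)))
f=grab('top'); print('yellow rim top',rim(f,(.62,-.255)))
for ce,st,Q,m in blobs(g,'yellow',300): print(ce.round(),((np.percentile(Q,1,0)+np.percentile(Q,99,0))/2).round(4))
E
```

```text
time: 25.72
tool_pos: [0.4563, -0.1522, 0.0003]
ee_rot: [-0.001, 0.791, 0.612, -0.001]
contact_force: [0.0, 1.0, 1.6]
opening: 0.229
time: 26.98
tool_pos: [0.4566, -0.1522, 0.1962]
ee_rot: [-0.001, 0.791, 0.612, -0.001]
contact_force: [0.4, -0.5, -0.7]
opening: 0.23
t 26.98 tcp [ 0.4566 -0.1522  0.1962] tilt -1.0 xaxis [ 0.251  0.968 -0.   ] F [ 0.4 -0.5 -0.7] op_mm 21.2
shift mm [-58.4 194.2  -0.5]
yellow rim ('enc', array([ 630.6, -257.5]), 38.5, 'fit', array([ 629.7, -257.4]), 'n', 484, 'z', np.float64(0.094))
yellow rim top ('enc', array([ 630.4, -259.7]), 38.8, 'fit', array([ 630.7, -258.8]), 'n', 222, 'z', np.float64(0.094))
[361. 257.] [ 0.4443 -0.152   0.2219]
[524. 284.] [ 0.8281 -0.3211  0.0035]
[450. 294.] [ 0.6285 -0.2589  0.0572]
```

```bash
python3 -m handwheel '[[10,-4,12,0,0],[10,-13,42,0,0],[10,-23,77,0,0],[10,-34,112,0,0],[10,-45,147,0,0],[10,-54,178,0,0],[10,-59,194,0,0],[10,-59,194,0,0],[10,-59,194,30,0],[10,-59,194,60,0],[10,-59,194,80,0],[10,-59,194,80,0],[10,-59,194,80,0]]' 25; python3 - <<'E'
from rim import *
import go
go.rel(.6305,-.2583,.0873)
g=grab('side'); print('rim',rim(g,(.6305,-.258)))
E
```

```text
time: 28.7
tool_pos: [0.6293, -0.2579, 0.1154]
ee_rot: [-0.001, 0.791, 0.612, -0.001]
contact_force: [0.6, -0.7, -1.0]
opening: 0.231
t 28.7 tcp [ 0.6293 -0.2579  0.1154] tilt -1.0 xaxis [ 0.251  0.968 -0.   ] F [ 0.6 -0.7 -1. ] op_mm 21.3
shift mm [-0.1  1.4 28.1]
rim ('enc', array([ 627.5, -258. ]), 37.1, 'fit', array([ 629.5, -257.5]), 'n', 254, 'z', np.float64(0.093))
```

```bash
python3 -m handwheel '[[10,0,1,8,0],[10,0,1,15,0],[10,0,1,20,0],[10,0,1,24,0],[10,0,1,26,0],[10,0,1,27.5,0],[10,0,1,28,0],[10,0,1,28,0],[10,0,1,28,0]]' 25; python3 go.py .6305 -.2583 .0873
```

```text
time: 29.88
tool_pos: [0.6304, -0.2583, 0.0879]
ee_rot: [-0.001, 0.791, 0.612, -0.001]
contact_force: [0.3, 0.3, -1.4]
opening: 0.234
t 29.88 tcp [ 0.6304 -0.2583  0.0879] tilt -1.0 xaxis [ 0.251  0.968 -0.   ] F [ 0.3  0.3 -1.4] op_mm 21.5
shift mm [0.  0.1 0.6]
```

```bash
python3 -m handwheel '[[10,0,0,1,0],[10,0,0,1,0],[10,0,0,1,0]]' 25; python3 -m handwheel '[[22,0,0,0,0],[28,0,0,0,0],[36,0,0,0,0],[50,0,0,0,0],[50,0,0,0,0],[50,0,0,-20,0],[50,0,0,-50,0],[50,0,0,-80,0],[50,0,0,-110,0],[50,0,0,-110,0]]' 25; python3 - <<'E'
from rim import *
import go
for n in('side','top'):
  f=grab(n,n+'12')
  for c in('blue','green','yellow','red'):
   for ce,st,Q,m in blobs(f,c,300): zt=np.percentile(Q[:,2],99);print(n,c,ce.round(),'zmax',zt.round(3),Q[Q[:,2]>zt-.008].mean(0).round(4),'zmed',np.median(Q[:,2]).round(3))
  print('red rim',rim(f,(.459,.139)))
go.rel(.4505,.371,.196)
E
```

```text
time: 30.25
tool_pos: [0.6306, -0.2584, 0.0873]
ee_rot: [-0.001, 0.791, 0.612, -0.001]
contact_force: [-0.7, 0.3, 3.3]
opening: 0.229
time: 31.5
tool_pos: [0.632, -0.2589, 0.2003]
ee_rot: [0.002, 0.791, 0.612, 0.0]
contact_force: [-0.4, -0.6, -0.2]
opening: 0.547
side blue [301. 156.] zmax 0.13 [0.6445 0.2525 0.1287] zmed 0.1
side green [366. 208.] zmax 0.13 [ 0.635  -0.0067  0.1288] zmed 0.101
side yellow [525. 286.] zmax 0.007 [ 0.825  -0.3329  0.0041] zmed 0.004
side yellow [452. 292.] zmax 0.129 [ 0.6291 -0.2593  0.1281] zmed 0.084
side red [220. 181.] zmax 0.043 [0.4494 0.3717 0.0407] zmed 0.014
side red [271. 218.] zmax 0.096 [0.4555 0.1345 0.0937] zmed 0.069
side red [178. 216.] zmax 0.055 [0.2888 0.3112 0.0526] zmed 0.018
red rim ('enc', array([459.1, 140.4]), 38.8, 'fit', array([458.8, 138.5]), 'n', 299, 'z', np.float64(0.093))
top blue [218. 153.] zmax 0.13 [0.6456 0.2511 0.1282] zmed 0.1
top green [317. 154.] zmax 0.131 [ 0.6357 -0.0081  0.1291] zmed 0.1
top yellow [425.  87.] zmax 0.01 [ 0.8308 -0.3191  0.0061] zmed 0.005
top yellow [413. 154.] zmax 0.293 [ 0.6106 -0.2007  0.2965] zmed 0.1
top red [264. 223.] zmax 0.098 [0.4607 0.1379 0.0948] zmed 0.065
top red [177. 229.] zmax 0.044 [0.4514 0.3703 0.0411] zmed 0.014
top red [135. 251.] zmax 0.032 [0.3984 0.4815 0.0299] zmed 0.01
top red [199. 290.] zmax 0.056 [0.2902 0.3115 0.0533] zmed 0.018
red rim ('enc', array([460.5, 137.3]), 38.2, 'fit', array([460.1, 137.5]), 'n', 198, 'z', np.float64(0.095))
t 31.6 tcp [ 0.6305 -0.2582  0.1967] tilt -1.0 xaxis [ 0.251  0.968 -0.   ] F [ 0.1  0.3 -0.2] op_mm 49.8
shift mm [ 563.9 -332.2    1.4]
```

View pics/side12.png

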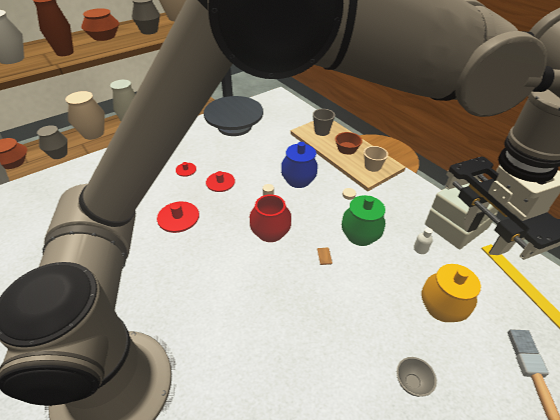

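The yellow lid is seated at (452,280), with its knob top at 129 mm. Now the middle red lid at side (220,181), top (177,229).

```bash
python3 -m handwheel '[[50,40,-23,0,0],[50,80,-47,0,0],[50,120,-71,0,0],[50,160,-94,0,0],[50,200,-118,0,0],[50,240,-141,0,0],[50,280,-165,0,0],[50,320,-188,0,0],[50,360,-212,0,0],[50,400,-236,0,0],[50,440,-259,0,0],[50,480,-283,0,0],[50,520,-306,0,0],[50,550,-324,0,0],[50,564,-332,0,0],[50,564,-332,0,0],[50,564,-332,0,0]]' 25;  python3 go.py .4505 .371 .016
```

```text
time: 33.72
tool_pos: [0.4511, 0.3699, 0.197]
ee_rot: [-0.001, 0.791, 0.612, -0.001]
contact_force: [0.2, 0.2, 0.5]
opening: 0.546
t 33.73 tcp [0.4511 0.3699 0.197 ] tilt -1.0 xaxis [ 0.252  0.968 -0.001] F [0.2 0.2 0.5] op_mm 50.3
shift mm [  1.2  -0.3 181. ]
```

```bash
python3 -m handwheel '[[50,1,0,40,0],[50,1,0,80,0],[50,1,0,120,0],[50,1,0,150,0],[50,1,0,170,0],[50,1,0,178,0],[50,1,0,178,0],[50,1,0,178,0]]' 25;  python3 tips.py; python3 go.py .4505 .371 .0005
```

```text
time: 34.72
tool_pos: [0.4516, 0.3708, 0.0201]
ee_rot: [-0.001, 0.791, 0.611, -0.001]
contact_force: [0.0, -0.7, -0.4]
opening: 0.546
tip [222. 177.] 38 zlo [0.0266 0.0458 0.0534] low [0.4385 0.3437 0.0458]
t 34.77 tcp [0.4515 0.3709 0.0201] tilt -1.0 xaxis [0.252 0.968 0.   ] F [-0.6 -0.   0.4] op_mm 50.3
shift mm [-0.2 -0.9 19.6]
```

```bash
python3 -m handwheel '[[50,0,-1,8,0],[50,0,-1,14,0],[50,0,-1,18,0],[50,0,-1,19.5,0],[50,0,-1,19.5,0],[40,0,-1,19.5,0],[30,0,-1,19.5,0],[20,0,-1,19.5,0],[10,0,-1,19.5,0],[10,0,-1,19.5,0],[10,0,-1,19.5,0],[10,0,-1,19.5,0]]' 25; python3 -m handwheel '[[10,0,0,-5,0],[10,0,0,-15,0],[10,0,0,-40,0],[10,0,0,-70,0],[10,0,0,-100,0],[10,0,0,-135,0],[10,0,0,-170,0],[10,0,0,-190,0],[10,0,0,-196,0],[10,0,0,-196,0]]' 25; python3 - <<'E'
from rim import *
import go
go.rel(.4595,.138,.196)
g=grab('side');print('red rim',rim(g,(.459,.139)))
for ce,st,Q,m in blobs(g,'red',150): print(ce.round(),((np.percentile(Q,1,0)+np.percentile(Q,99,0))/2).round(4))
E
```

```text
time: 36.28
tool_pos: [0.4507, 0.3714, 0.0008]
ee_rot: [-0.001, 0.791, 0.611, -0.0]
contact_force: [0.8, 1.4, 1.1]
opening: 0.234
time: 37.52
tool_pos: [0.4507, 0.371, 0.1967]
ee_rot: [-0.001, 0.791, 0.611, -0.0]
contact_force: [-0.2, 0.2, -2.3]
opening: 0.234
t 37.52 tcp [0.4507 0.371  0.1967] tilt -1.0 xaxis [0.252 0.968 0.   ] F [-0.2  0.2 -2.3] op_mm 21.5
shift mm [-223.3   67.3    0.5]
red rim ('enc', array([459.6, 138.5]), 39.5, 'fit', array([458.9, 138.5]), 'n', 296, 'z', np.float64(0.093))
[213. 123.] [0.4495 0.3708 0.218 ]
[185. 169.] [0.396  0.4902 0.0158]
[271. 218.] [0.4551 0.1368 0.0604]
[178. 217.] [0.2878 0.3124 0.0344]
```

```bash
python3 -m handwheel '[[10,-14,4,0,0],[10,-42,13,0,0],[10,-76,23,0,0],[10,-110,33,0,0],[10,-144,43,0,0],[10,-178,54,0,0],[10,-207,62,0,0],[10,-223,67,0,0],[10,-223,67,0,0],[10,-223,67,30,0],[10,-223,67,60,0],[10,-223,67,80,0],[10,-223,67,80,0],[10,-223,67,80,0]]' 25; python3 - <<'E'
from rim import *
import go
go.rel(.4595,.138,.0878)
print('rim',rim(grab('side'),(.4595,.138)))
E
```

```text
time: 39.33
tool_pos: [0.4593, 0.1388, 0.1166]
ee_rot: [-0.001, 0.791, 0.612, -0.0]
contact_force: [-0.3, -0.6, -1.7]
opening: 0.229
t 39.33 tcp [0.4593 0.1388 0.1166] tilt -1.0 xaxis [0.251 0.968 0.   ] F [-0.3 -0.6 -1.7] op_mm 21.0
shift mm [-0.8  0.4 28.8]
rim ('enc', array([458.8, 137.9]), 37.2, 'fit', array([459. , 138.7]), 'n', 166, 'z', np.float64(0.093))
```

```bash
python3 -m handwheel '[[10,-0.5,0,8,0],[10,-0.5,0,15,0],[10,-0.5,0,21,0],[10,-0.5,0,25,0],[10,-0.5,0,27,0],[10,-0.5,0,28.5,0],[10,-0.5,0,29.5,0],[10,-0.5,0,29.5,0],[10,-0.5,0,29.5,0]]' 25; python3 go.py .4595 .138 .0878
```

```text
time: 40.5
tool_pos: [0.4595, 0.1383, 0.0877]
ee_rot: [-0.0, 0.791, 0.612, 0.0]
contact_force: [-1.5, 0.6, 3.2]
opening: 0.233
t 40.5 tcp [0.4595 0.1383 0.0877] tilt -1.0 xaxis [0.252 0.968 0.   ] F [-1.5  0.6  3.2] op_mm 21.4
shift mm [-0.3  0.1 -0.1]
```

Contact is felt (3 N), so I release, rise and move clear for the final look.

```bash
python3 -m handwheel '[[22,0,0,0,0],[28,0,0,0,0],[36,0,0,0,0],[50,0,0,0,0],[50,0,0,0,0],[50,0,0,-20,0],[50,0,0,-50,0],[50,0,0,-80,0],[50,0,0,-110,0],[50,40,-15,-110,0],[50,80,-30,-110,0],[50,120,-45,-110,0],[50,160,-60,-110,0],[50,200,-70,-110,0],[50,240,-80,-110,0],[50,240,-80,-110,0],[50,240,-80,-110,0]]' 25; python3 - <<'E'
from rim import *
R={'blue':(.645,.2547),'green':(.636,-.0058),'yellow':(.6305,-.2583),'red':(.4595,.138)}
for n in('side','top'):
  f=grab(n,n+'13');P=pts(f)
  for c,(x,y) in R.items():
    near=np.hypot(P[...,0]-x,P[...,1]-y)<.06
    Q=P[near&(P[...,2]>.06)&(P[...,2]<.15)&(mask(f,c)>0)]
    if len(Q)<50: print(n,c,'hidden');continue
    K=Q[Q[:,2]>.122];D=Q[(Q[:,2]>.094)&(Q[:,2]<.108)];m=D.mean(0)
    s=np.linalg.lstsq(np.c_[D[:,:2]-m[:2],np.ones(len(D))],D[:,2],rcond=None)[0]
    print(n,c,'knob-jar mm',((K.mean(0)[:2]-(x,y))*1000).round(1),'knob top',np.percentile(Q[:,2],99).round(4),'disc slope',s.round(3))
E
```

```text
time: 42.62
tool_pos: [0.4423, 0.39, 0.1975]
ee_rot: [-0.0, 0.791, 0.612, -0.0]
contact_force: [0.6, -1.5, -0.7]
opening: 0.547
side blue knob-jar mm [ 0.2 -1.4] knob top 0.129 disc slope [-0.001 -0.01   0.1  ]
side green knob-jar mm [-0.7 -1.2] knob top 0.1296 disc slope [ 0.005 -0.     0.101]
side yellow knob-jar mm [-1.4 -0.5] knob top 0.1294 disc slope [0.003 0.003 0.101]
side red knob-jar mm [-1.7 -1. ] knob top 0.1292 disc slope [0.002 0.    0.1  ]
top blue knob-jar mm [ 0.7 -3.5] knob top 0.1309 disc slope [0.006 0.002 0.101]
top green knob-jar mm [-0.2 -2.2] knob top 0.1304 disc slope [ 0.001 -0.003  0.101]
top yellow knob-jar mm [ 0.2 -1.6] knob top 0.1308 disc slope [-0.001 -0.001  0.102]
top red knob-jar mm [-0.3 -2.1] knob top 0.1301 disc slope [-0.004 -0.002  0.101]
```

View pics/side13.png

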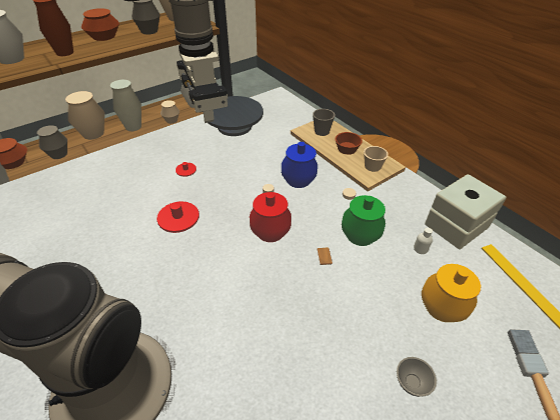

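All four lids are seated on their own jars: blue (300,155), red (270,204), green (366,207), yellow (458,280). The arm is clear.

```bash
python3 -c "
from cell import bot
print(bot.hand_in())"
```

```text
the job is handed in; nothing more can be done
None
```

All four lids are on the jars of their own colour, and I handed the job in at about 43 s of the 96 s allowed. The red lid is the middle-sized of the three.

- **Final checks, side and top views:** every knob is within 4 mm of its jar's axis as measured while the jar was open. Knob tops read 129–131 mm, where a seated lid should give 129 mm. Discs are level to 0.01 rad, and the arm was clear of everything.
- **What disagreed:** the first grasp on the green lid missed. The fingertips sat about 20 mm higher than the reported TCP height. I measured this with the side camera's depth and corrected the later grasps by it.
- **Blue lid:** it was moved before I found this, held only by the top of its knob, but it is seated correctly.
- **Wrist camera:** it read about 3 mm off in y from the other two, so I did not use it to set positions.

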